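# Pack the drip-filter cartridges home

## Robot

A 7-joint arm with a two-finger parallel gripper is mounted at the origin on the work surface. World frame = base frame: x ahead of the robot, y to its left, z up, the work surface at z = 0. Lengths are in m, angles in rad, forces in N, time in s.
With the tool pointing down it reaches from about 0.425 to 0.875 m from the base axis. Payload 8.4 kg.
Tool frame: the origin (TCP) lies on the centre line of the jaws, within the pads' length; the fingertips stand 25 mm ahead of it and the grasp point (between the pads) lies 6 mm ahead of it; y points along the fingers, z is the direction in which the jaws open and shut, and the axes are right-handed (so a half turn about y gives the same grasp; the last joint's range is limited). The gripper opens to 85 mm and grips with 20 to 120 N. Pads are 22 mm wide; open, the fingers measure 114 mm over their backs; the gripper's body (76 mm by 85 mm) begins 54 mm behind the grasp point. The pads swing forward as they close: fully open they stand 13 mm farther back than shut.
Start: joints at [-1.307, 0.333, 0.04, 1.465, -0.013, 1.343, -0.059], TCP at [0.231, 0.608, 0.256] pointing down, gripper open.
Joint ranges: [-2.58, 2.58], [-0.38, 2.09], [-1.3, 1.39], [0.25, 2.4], [-1.5, 4.64], [0.08, 2.09], [-2.65, 2.65]. Speed limits (rad/s): [2.22, 2.22, 2.79, 2.79, 3.14, 3.14, 3.14].

## Interface

Orientations are given as a 3x3 rotation matrix whose columns are the frame's x, y, z axes.
In Python, from plant import state, read_camera, get_calibration, finish_job gives the robot as it stands. The module is installed in compiled form; this text tells all that it offers.
- The arm moves only by the shell command python3 -m inch 'ROWS' [FORCE]. ROWS is a JSON object of lists of equal length, an entry for each row: "xyz": the shift along the tool's x, y, z as a fraction of full scale, a list of three; "delta_rot": the turn, a rotation vector about the tool's x, y, z as a fraction of full scale, a list of three; "gripper": the closure, from -1 (fully open) to 1 (shut). A call has 1 to 12 rows; each row is the pose to reach, as a shift and turn from the pose commanded when the call began, along the tool's axes at that moment, turning the shorter way round; what a row does not reach only later rows make up. Full scale, the value 1, is 0.2 m for a shift and 360 degrees for a turn. A row lasts 1/12 s, in which the tool goes at most 41.7 mm and 7.16 degrees, less where a joint would pass 70% of its speed; a pose out of reach is approached as far as the arm can. A call with a number of a shift or a turn outside -1 to 1 is refused whole. A call with a gripper value outside its range is refused whole. The fingers move at their own pace and stop on an object; FORCE is the grip in N (left out, the last holds). Time passes only in rows, so rows that repeat a pose let the fingers close. It gives the time, the measured TCP pose, the force and the opening at its end, in the units of the state.
- state(): the state, without advancing time (a new reading comes with each control period).
- read_camera(name): name is "side" or "top"; returns (picture, depth): 384x512x3 uint8, blue, green, red; 384x512 float32, m along the optical axis (not along the pixel's ray), 0 where there is no reading.
- get_calibration(name): a dict with "mtx" (3x3 intrinsics, pixels), "distortion" ([k1, k2, p1, p2, k3] as OpenCV has them; the pictures are not rectified), "rvec" (rotation vector, rad) and "tvec" (3), from world to camera coordinates, as OpenCV has them. Camera axes: x right, y down, z forward; pixel columns grow to the right and rows downward; lengths in m; the calibration is good to about 2 mm. A picture is of the moment at which its call begins. get_calibration takes no time and is no camera call.
- finish_job(): hands the job in, once; it reports no verdict.
The state is a dict: "t": time; "q": joint angles; "dq": joint speeds; "joint_torque": joint torques, N m; "tcp_pos": TCP position; "tcp_rot": TCP orientation; "contact_force": force on the tool from outside, world axes, zero at the start; "wrist_torque": the same for the moment, N m; "finger_gap": opening from 0.0 (shut) to 1.0 (fully open).
Only numpy, scipy, OpenCV 4.12 (cv2) and the standard library are available. Lean on these libraries where they do the work, as an engineer would, in place of code of your own. Each camera call takes 0.05 s, during which the arm holds its last target.

## Task

Drop the loose white cartridge into the clear filter tube, on top of the brown one stuck part-way down, then take the wooden push rod and pack both down the tube until they bottom out, leaning on them firmly for about half a second without ever pushing so hard that the ceramic cracks. Then stand the rod back in its wooden holder and let go, leaving the mug and the two spoons alone.

Things in the scene. Friction and masses are not known exactly. Their poses are not given: they have to be found in the camera images.
- housing: Water-filter housing, fixed to the table: blue foot 92 mm across, 20 mm high, with an upright clear tube, outside 36 mm, bore 28 mm, flaring over its top 20 mm to a mouth 48 mm inside, 56 mm outside. A blue sleeve hides the tube's lowest part; in it is a fixed rubber-faced seat whose height differs each time, 20 to 32 mm above the table. Origin: centre of the foot's underside, on the tube's axis.
- housing_mouth (a point): Centre of the tube's open mouth, on the tube's axis, 170 mm above the table.
- lower_top (a point): Centre of the top of the dark brown lower cartridge (26 mm across, 40 mm tall) in the tube. It starts 14 to 26 mm above the seat (this point 74 to 98 mm above the table); its rubber seals resist sliding with about 7 N plus 0.03 N per mm/s, then it stops on the seat (which gives 1 mm per 10 N), this point 60 to 72 mm above the table. At rest it bears more than about 8 N only once bottomed out.
- cartridge_center (a point): Centre (half-way up) of the loose white ceramic cartridge, an upright cylinder 22 mm across, 60 mm tall, blue bands, 35 to 70 g, standing on the table. It slides freely in the bore; let go with its end in the tube it drops onto the brown one. Fully packed its top is 38 to 50 mm below the mouth. It cracks if the rod pushes with more than 24 N; a firm seating push is 12 to 18 N.
- rod_center (a point): Centre (half-way up, 72.5 mm from either end) of the wooden push rod, 145 mm long, round shaft 18 mm across, flat foot 20 mm across at its lower end, 60 g. It starts upright in the holder on the floor of the hole, so this point is then 82.5 mm above the table. z of the rod points from foot to top.
- holder: Dark wooden holder block 75 x 75 mm, 50 mm high, fixed to the table, with a round hole of 25 mm in its top, 40 mm deep. Origin: centre of its underside, on the hole's axis, z up.
- mug: White ceramic mug, 80 mm across, 92 mm high, bystander. Origin: centre of its underside.
- spoon_long: Long wooden spoon, 320 mm, lying flat on the table, bystander. Origin: half-way along it, on the table.
- spoon_short: Short wooden spoon, 220 mm, lying flat on the table, bystander. Origin: half-way along it, on the table.
Not all that is in view belongs to the job. Of the things shaped like the part that bears rod_center, the wooden one is meant. Of the things shaped like the holder, the wooden one is meant.

How it is judged:
On the way, in this order (a step that is already met when the one before it is completed fails the run):
1. the white cartridge is in the tube, upright on top of the brown one, let go by the fingers (horizontal distance between cartridge_center and housing_mouth below 0.005 m and distance between cartridge_center and lower_top below 0.034 m and contact force between the fingers and cartridge below 0.1 N), for 0.2 s.
2. the rod presses the stack with 11 to 24 N while it stands still, bottomed out (the brown seals alone give way at 7 N) (contact force between rod and cartridge between 11 and 24 N and linear speed of cartridge below 0.004 m/s and distance between cartridge_center and lower_top below 0.034 m and z of lower_top in the frame of housing below 0.074 m), for 0.25 s.
At the end, for the whole second after the job is handed in: The white cartridge stands in the tube on the brown one, whose top is at most 74 mm above the table, and the rod stands at rest in the holder's hole, foot down, within 0.2 rad of upright (horizontal distance between cartridge_center and housing_mouth below 0.005 m and distance between cartridge_center and lower_top below 0.034 m and z of lower_top in the frame of housing below 0.074 m and horizontal distance between rod_center and holder below 0.012 m and z of rod_center in the frame of holder below 0.088 m and angle between rod_center's own z axis and vertical below 0.2 rad and linear speed of rod below 0.02 m/s); the robot touches nothing.
It fails at once if the rod pushes the cartridge with more than 24 N (contact force between rod and cartridge above 24 N).
It fails at once if a bystander is moved more than 25 mm (distance of any of mug, spoon_long, spoon_short from where it was at the start of the episode above 0.025 m).
It also fails if it takes over 72 s, if anything falls off the work surface, if the arm or the gripper's body presses on something with over 40 N, if the wrist force passes 120 N, or if a joint passes its speed limit or range.

## Working session

There is one attempt and no reset: what is moved stays moved. The work goes in short steps, Python scripts to look and compute and a shell command to move; the robot and the scene stay as the last step left them, time stands still between calls to the robot, and variables do not carry over. Pictures are saved under pics/ and viewed, and the job is handed in when it is done.

```bash
mkdir -p pics; cat > h.py <<'E'
import numpy as np,cv2
from plant import state,read_camera,get_calibration
def cal(n):
    c=get_calibration(n);K=np.array(c['mtx'],float);D=np.array(c['distortion'],float);R=cv2.Rodrigues(np.array(c['rvec'],float))[0];t=np.array(c['tvec'],float).ravel()
    return K,D,R,t
def ray(n,u,v):
    K,D,R,t=cal(n);p=cv2.undistortPoints(np.array([[[u,v]]],float),K,D)[0,0]
    return -R.T@t, R.T@np.array([p[0],p[1],1.])
def onz(n,u,v,z):
    o,d=ray(n,u,v);return o+d*(z-o[2])/d[2]
def proj(n,P):
    K,D,R,t=cal(n);return cv2.projectPoints(np.array(P,float).reshape(-1,1,3),cv2.Rodrigues(R)[0],t,K,D)[0].reshape(-1,2)
def snap(n,f):
    im,d=read_camera(n);cv2.imwrite(f'pics/{f}.png',im);np.savez(f'pics/{f}.npz',im=im,d=d);return im,d
E
python3 - <<'E'
from h import *
for n in('side','top'):
    snap(n,n+'0');o,d=ray(n,256,192);print(n,o.round(3),d.round(3))
s=state();print(s['t'],s['tcp_pos'],s['tcp_rot'],s['contact_force'],s['finger_gap'])
E
```

```text
side [0.096 0.537 0.563] [ 0.568 -0.677 -0.468]
top [ 0.467 -0.05   1.306] [ 0.118 -0.031 -0.992]
0.1 [0.23058249 0.60731829 0.25549966] [[ 9.34902956e-01 -4.08795970e-04  3.54903220e-01]
 [-3.54903434e-01 -1.42625292e-03  9.34901876e-01]
 [ 1.23997635e-04 -9.99998899e-01 -1.47849117e-03]] [0.16696768 0.05950063 0.57836992] 0.9993522406103448
```

View pics/side0.png

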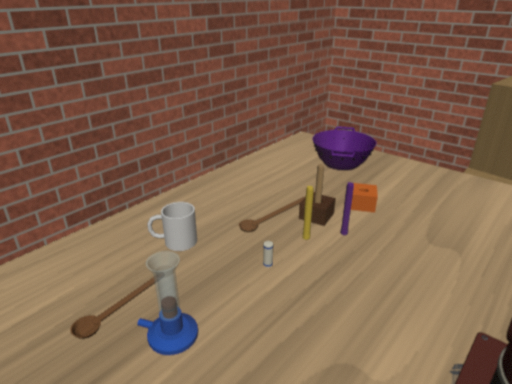

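View pics/top0.png

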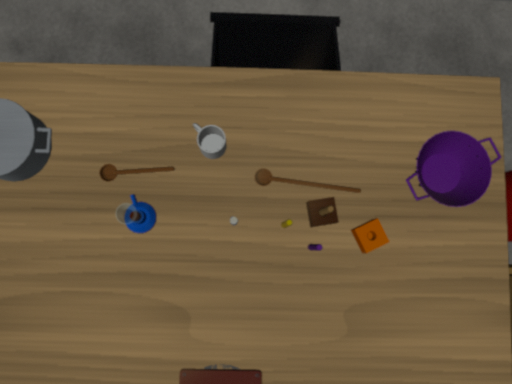

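Candidates: the rod could be the wooden one in the dark holder (side 319,185), the yellow (308,213) or the purple (347,209). The holder could be the dark block (318,208) or the orange one (364,197). The wooden rod and dark wooden block fit the description, and a crop should confirm it.

```bash
python3 - <<'E'
from h import *
a=cv2.imread('pics/side0.png');b=cv2.imread('pics/top0.png')
c1=cv2.resize(a[150:280,230:390],(800,650)[:2],interpolation=cv2.INTER_CUBIC)[:600]
cv2.imwrite('pics/c1.png',c1)
cv2.imwrite('pics/c2.png',cv2.resize(b[185:265,215:400],None,fx=4.3,fy=4.3,interpolation=cv2.INTER_CUBIC))
cv2.imwrite('pics/c3.png',cv2.resize(a[245:355,125:215],None,fx=5,fy=5,interpolation=cv2.INTER_CUBIC))
cv2.imwrite('pics/c4.png',cv2.resize(b[185:245,100:175],None,fx=8,fy=8,interpolation=cv2.INTER_CUBIC))
for u,v,z in[(322,212,.05),(234,221,.06),(141,217,.02),(331,210,.155),(212,147,.09),(220,370,0)]:print(u,v,onz('top',u,v,z).round(3))
E
```

```text
322 212 [ 0.564 -0.277  0.05 ]
234 221 [ 0.532 -0.029  0.06 ]
141 217 [0.54  0.239 0.02 ]
331 210 [ 0.561 -0.282  0.155]
212 147 [0.734 0.037 0.09 ]
220 370 [0.113 0.002 0.   ]
```

View pics/c1.png

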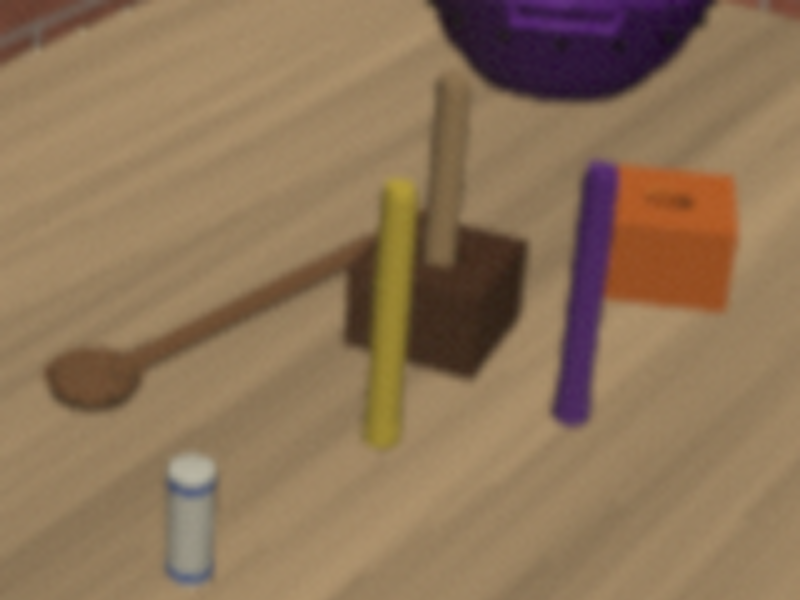

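View pics/c2.png

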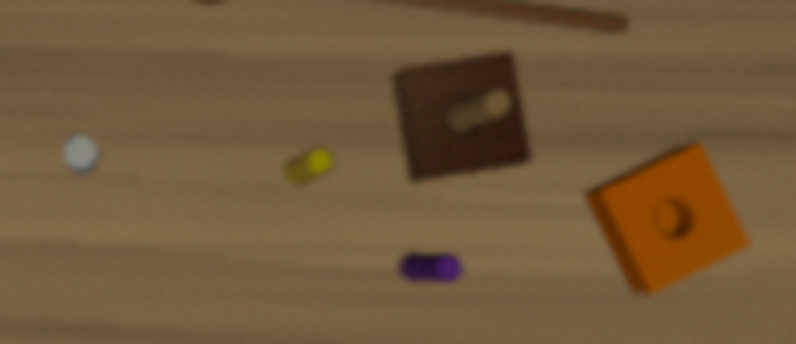

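View pics/c3.png

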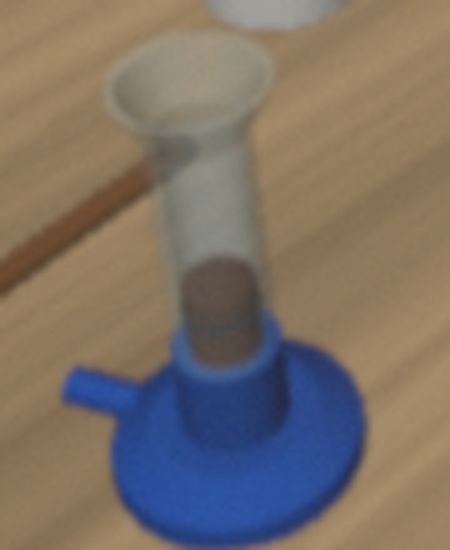

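View pics/c4.png

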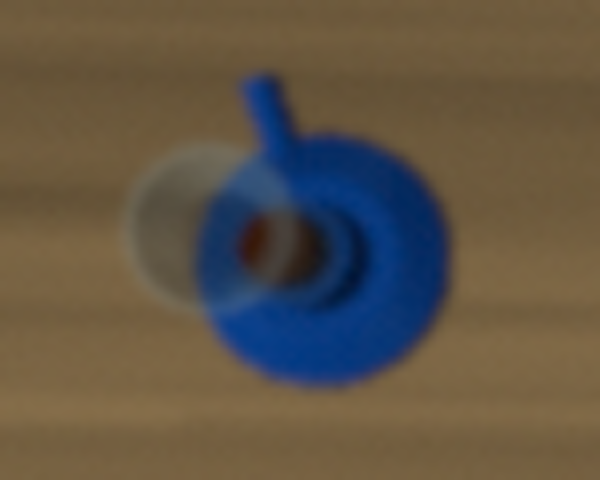

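The crops confirm it: the wooden rod stands in the dark wooden block (crop 1: 450,170). The yellow and purple rods and the orange block are decoys. The clear tube shows the brown cartridge at side (169,305). Next I measure precisely.

```bash
python3 - <<'E'
from h import *
a=cv2.imread('pics/side0.png');b=cv2.imread('pics/top0.png')
def tri(p,q):
    o1,d1=ray('top',*p);o2,d2=ray('side',*q)
    A=np.stack([d1,-d2],1);s=np.linalg.lstsq(A,o2-o1,rcond=None)[0]
    x,y=o1+s[0]*d1,o2+s[1]*d2;return ((x+y)/2).round(4),round(np.linalg.norm(x-y),4)
def mask(im,lo,hi,roi):
    h=cv2.cvtColor(im,cv2.COLOR_BGR2HSV);m=cv2.inRange(h,np.array(lo),np.array(hi));z=np.zeros_like(m);x0,y0,x1,y1=roi;z[y0:y1,x0:x1]=m[y0:y1,x0:x1];return z
def big(m):
    cs=cv2.findContours(m,0,cv2.CHAIN_APPROX_NONE)[0];return max(cs,key=cv2.contourArea)
def cen(c):
    M=cv2.moments(c);return M['m10']/M['m00'],M['m01']/M['m00']
# cartridge top
m=mask(b,(0,0,120),(180,70,255),(222,208,246,234));c=big(m);pt=cen(c);print('cart top',pt,cv2.boundingRect(c),onz('top',*pt,.06).round(4))
print(tri(pt,(268.2,243.5)))
# foot
m=mask(b,(105,150,60),(125,255,255),(115,190,165,240));m=cv2.morphologyEx(m,cv2.MORPH_OPEN,np.ones((9,9)));c=big(m);cv2.imwrite('pics/m.png',m)
P=c.reshape(-1,2).astype(float);(x,y),r=cv2.minEnclosingCircle(c);print('foot',x,y,r,onz('top',x,y,.02).round(4))
xs=[onz('top',u,v,.02) for u,v in P];xs=np.array(xs)[:,:2];xs=xs[xs[:,1]<np.median(xs[:,1])+0.03]
k=np.linalg.lstsq(np.c_[2*xs,np.ones(len(xs))],(xs**2).sum(1),rcond=None)[0];print('foot circ',k[:2],np.sqrt(k[2]+k[0]**2+k[1]**2))
pm=(126.0,212.9);print('mouth',onz('top',*pm,.17).round(4),tri(pm,(162.5,261.5)))
# side foot
m=mask(a,(105,150,60),(125,255,255),(145,310,205,355));
# holder
m=mask(b,(0,30,20),(20,255,75),(300,190,345,232));m=cv2.morphologyEx(m,cv2.MORPH_CLOSE,np.ones((9,9)));c=big(m);r=cv2.minAreaRect(c);print('holder',r,onz('top',*r[0],.05).round(4))
bx=cv2.boxPoints(r);print(np.array([onz('top',*p,.05) for p in bx]).round(3))
pr=(330.1,208.3);print('rod top',onz('top',*pr,.155).round(4),tri(pr,(320.4,167)))
for n in[(.05),]:pass
for nm,p,z in(('yel top',(289,222),.145),('yel base',(283.5,224.5),0),('pur top',(318.6,247),.145),('pur base',(310.5,247),0)):print(nm,onz('top',*p,z).round(3))
E
```

```text
cart top (233.06666666666666, 219.91666666666666) (230, 217, 7, 7) [ 0.5353 -0.0258  0.06  ]
(array([ 0.5345, -0.0266,  0.055 ]), np.float64(0.0028))
foot 140.5 217.5 15.116316795349121 [0.5385 0.2406 0.02  ]
foot circ [0.53704672 0.23429058] 0.03255897568990856
mouth [0.5409 0.244  0.17  ] (array([0.5409, 0.2451, 0.1637]), np.float64(0.0013))
holder ((321.85137939453125, 211.60812377929688), (25.810640335083008, 28.441024780273438), 80.53767395019531) [ 0.5649 -0.2767  0.05  ]
[[ 0.594 -0.23   0.05 ]
 [ 0.609 -0.311  0.05 ]
 [ 0.536 -0.323  0.05 ]
 [ 0.522 -0.243  0.05 ]]
rod top [ 0.5658 -0.2793  0.155 ] (array([ 0.5657, -0.2821,  0.1441]), np.float64(0.0024))
yel top [ 0.528 -0.173  0.145]
yel base [ 0.528 -0.173  0.   ]
pur top [ 0.465 -0.251  0.145]
pur base [ 0.464 -0.253  0.   ]
```

```bash
python3 - <<'E'
from h import *
z=np.load('pics/top0.npz');d=z['d']
for nm,(u,v) in dict(cart=(234,220),mouthrim=(118,213),foot=(145,228),hold=(314,206),rod=(330,209),table=(200,260)).items():
    p=d[v,u]
    K,D,R,t=cal('top');q=cv2.undistortPoints(np.array([[[u,v]]],float),K,D)[0,0];print(nm,(R.T@(np.array([q[0]*p,q[1]*p,p])-t)).round(4))
z=np.load('pics/side0.npz');d=z['d']
for nm,(u,v) in dict(cart=(268,255),browntop=(169,300),tube=(163,262)).items():
    p=d[v,u]
    K,D,R,t=cal('side');q=cv2.undistortPoints(np.array([[[u,v]]],float),K,D)[0,0];print(nm,(R.T@(np.array([q[0]*p,q[1]*p,p])-t)).round(4))
a=cv2.imread('pics/side0.png').copy()
E
```

```text
cart [ 0.5354 -0.0284  0.0564]
mouthrim [0.5404 0.265  0.1673]
foot [0.5089 0.2277 0.0133]
hold [ 0.5803 -0.2539  0.0514]
rod [ 0.5642 -0.2794  0.153 ]
table [ 0.4205  0.0681 -0.0025]
cart [ 0.5263 -0.0183  0.0319]
browntop [0.522  0.2547 0.0983]
tube [0.5525 0.2359 0.1512]
```

```bash
cat >> h.py <<'E'
def go(x,y,z):
    s=state();R=np.array(s['tcp_rot']);d=R.T@(np.array([x,y,z])-s['tcp_pos'])
    print('frac',(d/.2).round(4),'mm',np.linalg.norm(d)*1000)
def st():
    s=state();print('t',round(s['t'],2),np.array(s['tcp_pos']).round(4),'F',np.array(s['contact_force']).round(2),'gap',round(s['finger_gap'],3),'Rdev',np.array(s['tcp_rot'])[2].round(4))
E
python3 -m inch '{"xyz":[[0.85,0,-0.81],[0.85,0,-0.81],[0.85,0,-0.81],[0.85,0,-0.81],[0.85,0,-0.81],[0.85,0,-0.81],[0.85,0,-0.81]],"delta_rot":[[0,0,0],[0,0,0],[0,0,0],[0,0,0],[0,0,0],[0,0,0],[0,0,0]],"gripper":[-1,-1,-1,-1,-1,-1,-1]}' 60
python3 -c "
from h import *
st();go(.535,-.0275,.2555)"
```

```text
t: 0.68
tcp_pos: [0.3358, 0.39, 0.2565]
tcp_rot: [[0.932, 0.001, 0.362], [-0.362, -0.001, 0.932], [0.001, -1.0, -0.001]]
contact_force: [0.8, -0.2, 0.7]
finger_gap: 0.998
t 0.68 [0.3358 0.39   0.2565] F [ 0.77 -0.17  0.71] gap 0.998 Rdev [ 1.3e-03 -1.0e+00 -9.0e-04]
frac [ 1.6848  0.0088 -1.5848] mm 462.60702526568656
```

```bash

python3 -m inch '{"xyz":[[0.85,0,-0.81],[0.85,0,-0.81],[0.85,0,-0.81],[0.85,0,-0.81],[0.85,0,-0.81],[0.85,0,-0.81],[0.85,0,-0.81]],"delta_rot":[[0,0,0],[0,0,0],[0,0,0],[0,0,0],[0,0,0],[0,0,0],[0,0,0]],"gripper":[-1,-1,-1,-1,-1,-1,-1]}' 60
python3 -m inch '{"xyz":[[0.84,0,-0.79],[0.84,0,-0.79],[0.84,0,-0.79],[0.84,0,-0.79],[0.84,0,-0.79],[0.84,0,-0.79],[0.84,0,-0.79],[0.84,0,-0.79]],"delta_rot":[[0,0,0],[0,0,0],[0,0,0],[0,0,0],[0,0,0],[0,0,0],[0,0,0],[0,0,0]],"gripper":[-1,-1,-1,-1,-1,-1,-1,-1]}' 60
python3 -c "
from h import *
st();go(.535,-.0275,.057);snap('side','s1');snap('top','t1')
a=cv2.imread('pics/s1.png');cv2.imwrite('pics/s1c.png',cv2.resize(a[130:330,170:370],None,fx=3,fy=3))"
```

```text
t: 1.27
tcp_pos: [0.4358, 0.1783, 0.2565]
tcp_rot: [[0.932, 0.001, 0.362], [-0.362, -0.001, 0.932], [0.001, -1.0, -0.001]]
contact_force: [0.3, 0.1, -0.1]
finger_gap: 1.002
t: 1.93
tcp_pos: [0.5347, -0.024, 0.2559]
tcp_rot: [[0.934, -0.001, 0.357], [-0.357, -0.001, 0.934], [-0.001, -1.0, -0.001]]
contact_force: [0.1, 1.0, -0.9]
finger_gap: 0.999
t 1.93 [ 0.5347 -0.024   0.2559] F [ 0.07  1.03 -0.9 ] gap 0.999 Rdev [-5.e-04 -1.e+00 -9.e-04]
frac [ 0.0082  0.9946 -0.0148] mm 198.94710774383935
```

View pics/s1c.png

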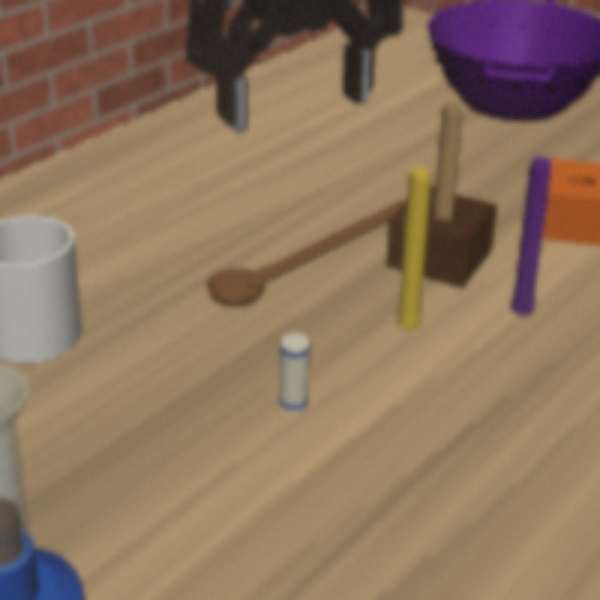

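```bash

python3 -m inch '{"xyz":[[0,0.2,-0.01],[0.01,0.4,-0.015],[0.01,0.55,-0.015],[0.01,0.7,-0.015],[0.01,0.7,-0.015],[0.01,0.7,-0.015]],"delta_rot":[[0,0,0],[0,0,0],[0,0,0],[0,0,0],[0,0,0],[0,0,0]],"gripper":[-1,-1,-1,-1,-1,-1]}' 30
python3 -c "
from h import *
st();go(.535,-.0275,.056)
snap('side','s2');snap('top','t2')
a=cv2.imread('pics/s2.png');cv2.imwrite('pics/s2c.png',cv2.resize(a[180:300,200:340],None,fx=4,fy=4))
a=cv2.imread('pics/t2.png');cv2.imwrite('pics/t2c.png',cv2.resize(a[160:280,170:310],None,fx=4,fy=4))"
```

```text
t: 2.53
tcp_pos: [0.5343, -0.0254, 0.1158]
tcp_rot: [[0.936, -0.003, 0.353], [-0.353, -0.0, 0.936], [-0.003, -1.0, -0.001]]
contact_force: [-0.0, -0.9, 0.7]
finger_gap: 0.999
t 2.53 [ 0.5343 -0.0254  0.1158] F [-0.02 -0.93  0.66] gap 0.999 Rdev [-0.0027 -1.     -0.0014]
frac [ 0.0078  0.2988 -0.0081] mm 59.80810518381319
```

View pics/s2c.png

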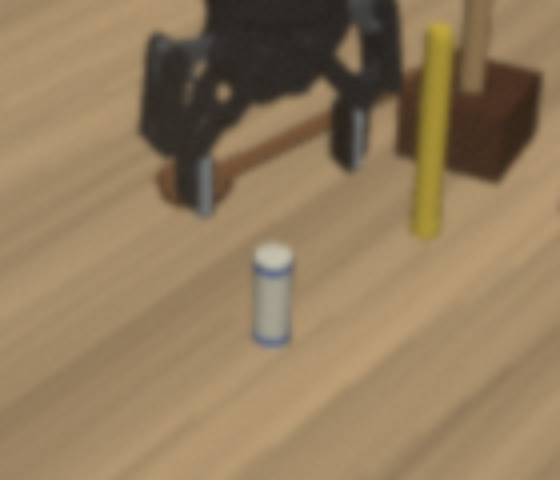

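View pics/t2c.png

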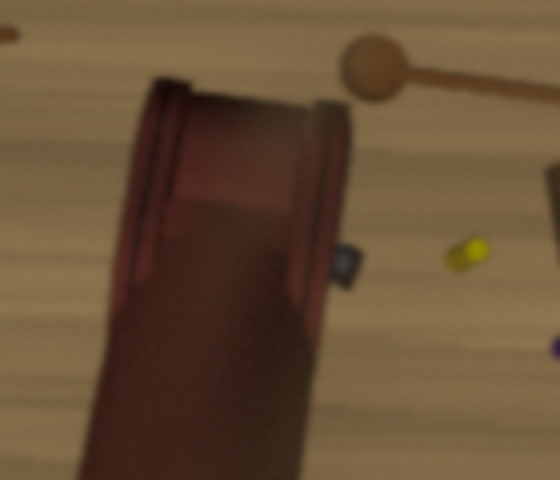

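The jaws straddle the cartridge's plan position (side view: fingers at about 251,229 and 289,219, cartridge top at 268,244). Now I descend and close.

```bash

python3 -m inch '{"xyz":[[0.005,0.15,-0.005],[0.005,0.3,-0.005],[0.005,0.3,-0.005],[0.005,0.3,-0.005],[0.005,0.3,-0.005],[0.005,0.3,-0.005],[0.005,0.3,-0.005],[0.005,0.3,-0.005],[0.005,0.3,-0.005],[0.005,0.3,-0.005],[0.005,0.3,-0.005],[0.005,0.3,-0.005]],"delta_rot":[[0,0,0],[0,0,0],[0,0,0],[0,0,0],[0,0,0],[0,0,0],[0,0,0],[0,0,0],[0,0,0],[0,0,0],[0,0,0],[0,0,0]],"gripper":[-1,-1,-1,-1,1,1,1,1,1,1,1,1]}' 30
python3 -c "
from h import *
st()
snap('side','s3');snap('top','t3')
a=cv2.imread('pics/s3.png');cv2.imwrite('pics/s3c.png',cv2.resize(a[180:300,200:340],None,fx=4,fy=4))"
```

```text
t: 3.63
tcp_pos: [0.5364, -0.028, 0.057]
tcp_rot: [[0.935, 0.001, 0.355], [-0.355, 0.0, 0.935], [0.001, -1.0, 0.001]]
contact_force: [-0.2, 0.8, 6.3]
finger_gap: 0.246
t 3.63 [ 0.5364 -0.028   0.057 ] F [-0.21  0.79  6.32] gap 0.246 Rdev [ 7.e-04 -1.e+00  5.e-04]
```

View pics/s3c.png

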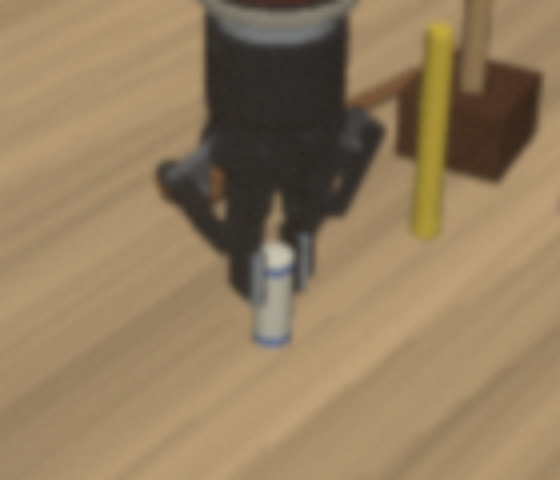

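```bash

python3 -m inch '{"xyz":[[0,-0.1,0],[0,-0.25,0],[0,-0.45,0],[0,-0.65,0],[0,-0.85,0],[0,-0.98,0],[0,-0.98,0],[0,-0.98,0]],"delta_rot":[[0,0,0],[0,0,0],[0,0,0],[0,0,0],[0,0,0],[0,0,0],[0,0,0],[0,0,0]],"gripper":[1,1,1,1,1,1,1,1]}' 30
python3 -c "
from h import *
st();go(.541,.2445,.25)
snap('side','s4')
a=cv2.imread('pics/s4.png');cv2.imwrite('pics/s4c.png',cv2.resize(a[120:270,200:340],None,fx=4,fy=4))
p=np.array(state()['tcp_pos']);print(proj('side',[p+[0,0,.004],p-[0,0,.026],p-[0,0,.056]]))"
```

```text
t: 4.4
tcp_pos: [0.5366, -0.0281, 0.2536]
tcp_rot: [[0.935, 0.003, 0.355], [-0.355, 0.001, 0.935], [0.002, -1.0, 0.002]]
contact_force: [-0.1, 0.3, -1.1]
finger_gap: 0.246
t 4.4 [ 0.5366 -0.0281  0.2536] F [-0.08  0.34 -1.09] gap 0.246 Rdev [ 0.0022 -1.      0.0018]
frac [-0.4629  0.0194  1.2819] mm 272.6187019042823
[[269.0742654  159.75378457]
 [268.81891441 173.44771086]
 [268.57251912 186.65587975]]
```

View pics/s4c.png

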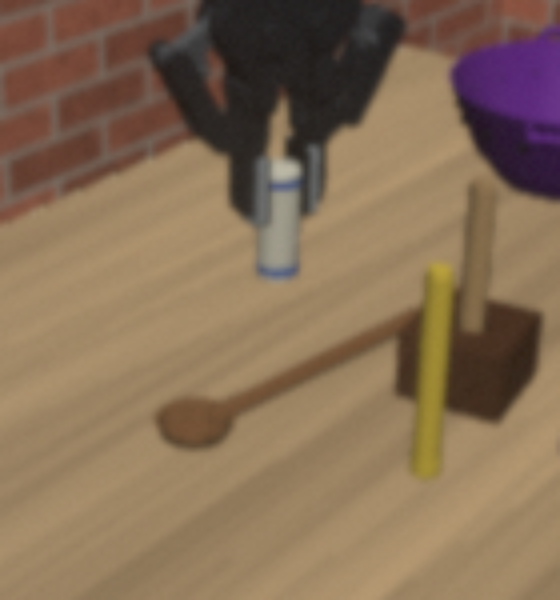

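```bash
python3 - <<'E'
from h import *
for f in('side0','s3','s4'):
    a=np.load(f'pics/{f}.npz')['im'].astype(int);h=cv2.cvtColor(a.astype(np.uint8),cv2.COLOR_BGR2HSV)
    v0,v1=(158,190) if f=='s4' else (240,268)
    print(f)
    for v in range(v0,v1,2):
        r=[(u) for u in range(258,282) if h[v,u,1]<60 and h[v,u,2]>110]; bl=[u for u in range(258,282) if 100<h[v,u,0]<128 and h[v,u,1]>60 and h[v,u,2]>70]
        print(v,r[:1],r[-1:],bl)
E
```

```text
side0
240 [] [] []
242 [264] [272] []
244 [263] [272] []
246 [265] [272] []
248 [263] [271] [267, 268]
250 [264] [272] []
252 [264] [272] []
254 [264] [272] []
256 [264] [272] []
258 [264] [271] []
260 [264] [272] []
262 [263] [272] []
264 [263] [272] []
266 [265] [271] []
s3
240 [269] [270] []
242 [265] [272] []
244 [264] [272] []
246 [264] [272] []
248 [264] [271] [268]
250 [264] [276] []
252 [264] [275] []
254 [266] [272] []
256 [263] [272] []
258 [264] [272] []
260 [264] [272] []
262 [263] [272] []
264 [263] [272] []
266 [265] [271] []
s4
158 [] [] []
160 [267] [273] []
162 [267] [274] []
164 [267] [274] []
166 [] [] [268, 269, 270, 271, 272, 273]
168 [268] [274] []
170 [268] [279] []
172 [268] [278] []
174 [267] [274] []
176 [263] [274] []
178 [265] [274] []
180 [265] [274] []
182 [265] [274] []
184 [264] [274] []
186 [264] [274] []
188 [264] [274] [268, 269, 270, 271, 272]
```

No measurable tilt: the right edge stays at u≈274 and the bottom centre is at 269,188 against a predicted 268.6,186.7. Now over to the tube.

```bash

python3 -m inch '{"xyz":[[-0.05,0,0.12],[-0.1,0,0.28],[-0.16,0,0.44],[-0.22,0,0.6],[-0.27,0,0.75],[-0.31,0,0.86],[-0.34,0,0.92],[-0.34,0,0.92],[-0.34,0,0.92]],"delta_rot":[[0,0,0],[0,0,0],[0,0,0],[0,0,0],[0,0,0],[0,0,0],[0,0,0],[0,0,0],[0,0,0]],"gripper":[1,1,1,1,1,1,1,1,1]}' 30
python3 -c "
from h import *
st();go(.541,.2445,.25)"
```

```text
t: 5.2
tcp_pos: [0.5372, 0.1674, 0.2511]
tcp_rot: [[0.935, -0.002, 0.355], [-0.355, -0.002, 0.935], [-0.001, -1.0, -0.002]]
contact_force: [0.1, -1.8, -0.8]
finger_gap: 0.247
t 5.2 [0.5372 0.1674 0.2511] F [ 0.07 -1.81 -0.82] gap 0.247 Rdev [-0.001  -1.     -0.0023]
frac [-0.1189  0.0045  0.3674] mm 77.22776923323845
```

```bash

python3 -m inch '{"xyz":[[-0.04,0,0.12],[-0.08,0,0.25],[-0.11,0,0.33],[-0.12,0,0.365],[-0.12,0,0.365],[-0.12,0,0.365]],"delta_rot":[[0,0,0],[0,0,0],[0,0,0],[0,0,0],[0,0,0],[0,0,0]],"gripper":[1,1,1,1,1,1]}' 30
python3 -c "
from h import *
st();go(.541,.2445,.25)
snap('side','s5');snap('top','t5')
a=cv2.imread('pics/s5.png');cv2.imwrite('pics/s5c.png',cv2.resize(a[205:355,100:240],None,fx=4,fy=4))
a=cv2.imread('pics/t5.png');cv2.imwrite('pics/t5c.png',cv2.resize(a[160:270,80:200],None,fx=5,fy=5))"
```

```text
t: 5.7
tcp_pos: [0.5414, 0.2431, 0.2521]
tcp_rot: [[0.934, -0.0, 0.356], [-0.356, -0.001, 0.934], [0.0, -1.0, -0.001]]
contact_force: [-0.2, -0.9, 0.4]
finger_gap: 0.245
t 5.7 [0.5414 0.2431 0.2521] F [-0.24 -0.93  0.43] gap 0.245 Rdev [ 3.0e-04 -1.0e+00 -1.2e-03]
frac [-0.0045  0.0106  0.0056] mm 2.569348324808162
```

View pics/s5c.png

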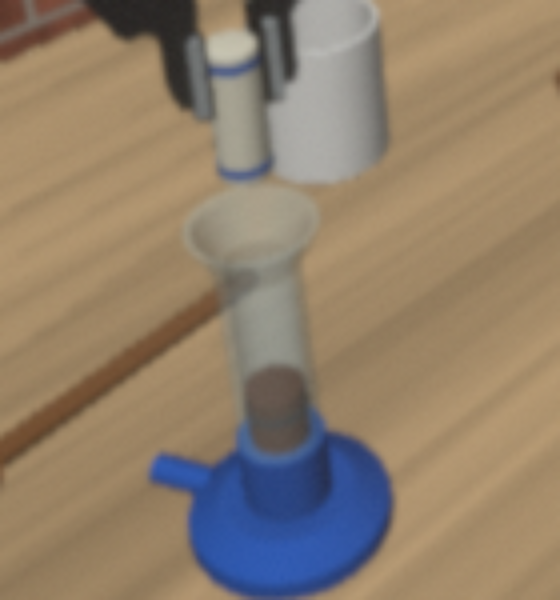

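View pics/t5c.png

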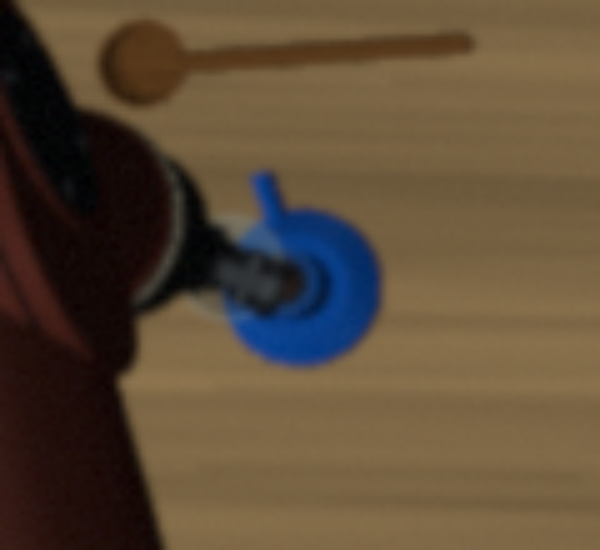

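```bash
python3 - <<'E'
from h import *
from scipy.optimize import least_squares
for n,roi in(('top',(115,190,165,240)),('side',(130,305,205,358))):
    im=np.load(f'pics/{n}0.npz')['im'];h=cv2.cvtColor(im,cv2.COLOR_BGR2HSV)
    m=cv2.inRange(h,np.array((100,120,40)),np.array((130,255,255)));z=np.zeros_like(m);x0,y0,x1,y1=roi;z[y0:y1,x0:x1]=m[y0:y1,x0:x1]
    c=max(cv2.findContours(z,0,cv2.CHAIN_APPROX_NONE)[0],key=cv2.contourArea).reshape(-1,2)
    for zz in (.02,.01,0):
        P=np.array([onz(n,u,v,zz)[:2] for u,v in c]);g=lambda k:np.hypot(*(P-k[:2]).T)-k[2]
        r=least_squares(g,[.54,.24,.046],loss='soft_l1',f_scale=.001);print(n,zz,r.x.round(4),len(P),(abs(r.fun)<.0015).sum())
# mouth ring, side/top picture edges
b=np.load('pics/top0.npz')['im'];a=np.load('pics/side0.npz')['im']
for n,c in(('top',[.541,.2445]),('side',[.541,.2445])):
    th=np.linspace(0,2*np.pi,60);im=(b if n=='top' else a)
    im=cv2.resize(im,None,fx=6,fy=6,interpolation=cv2.INTER_CUBIC)
    for rr,z,col in((.028,.17,(0,0,255)),(.046,.02,(0,255,255)),(.046,.0,(0,255,255))):
        q=proj(n,np.c_[c[0]+rr*np.cos(th),c[1]+rr*np.sin(th),np.full(60,z)])
        for u,v in q:cv2.circle(im,(int((u+.5)*6),int((v+.5)*6)),1,col,-1)
    u,v=(100,185) if n=='top' else (125,240)
    cv2.imwrite(f'pics/ov_{n}.png',im[v*6:(v+ (60 if n=='top' else 118))*6-110*0][:600,u*6:(u+90)*6])
E
```

```text
top 0.02 [0.5405 0.2428 0.0433] 100 73
top 0.01 [0.541  0.2451 0.0436] 100 73
top 0 [0.5416 0.2474 0.044 ] 100 72
side 0.02 [0.5274 0.2556 0.045 ] 162 75
side 0.01 [0.5353 0.2504 0.0458] 162 75
side 0 [0.5433 0.2452 0.0466] 162 74
```

View pics/ov_top.png

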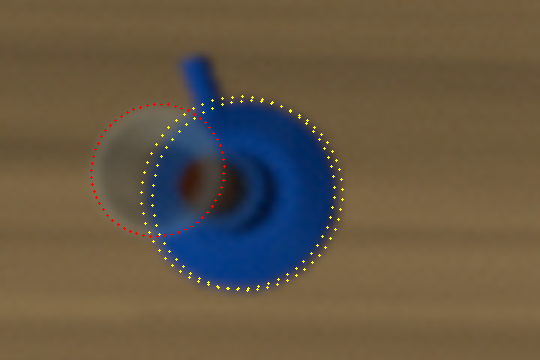

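View pics/ov_side.png

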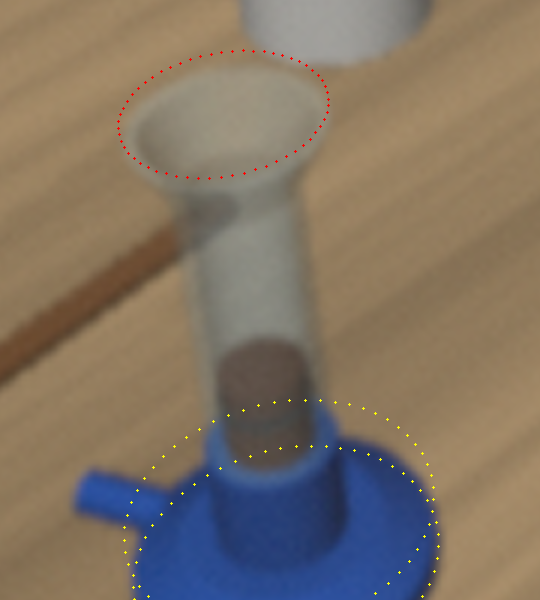

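```bash

python3 -m inch '{"xyz":[[-0.005,0.05,0.0],[-0.005,0.1,0.0],[-0.005,0.15,0.0],[-0.005,0.2,0.0],[-0.005,0.215,0.0],[-0.005,0.215,0.0],[-0.005,0.215,0.0]],"delta_rot":[[0,0,0],[0,0,0],[0,0,0],[0,0,0],[0,0,0],[0,0,0],[0,0,0]],"gripper":[1,1,1,1,1,1,1]}' 30
python3 -c "
from h import *
st();go(.541,.2445,.198)"
python3 -m inch '{"xyz":[[0,0.015,0.0],[0,0.03,0.0],[0,0.045,0.0],[0,0.055,0.0],[0,0.055,0.0],[0,0.055,0.0]],"delta_rot":[[0,0,0],[0,0,0],[0,0,0],[0,0,0],[0,0,0],[0,0,0]],"gripper":[1,1,1,1,1,1]}' 30
python3 -c "
from h import *
st();go(.541,.2445,.198)
snap('side','s6')
a=cv2.imread('pics/s6.png');cv2.imwrite('pics/s6c.png',cv2.resize(a[205:355,100:240],None,fx=4,fy=4))"
```

```text
t: 6.38
tcp_pos: [0.5402, 0.2451, 0.2091]
tcp_rot: [[0.935, -0.0, 0.355], [-0.355, -0.0, 0.935], [-0.0, -1.0, -0.001]]
contact_force: [0.0, -0.8, -0.6]
finger_gap: 0.243
t 6.38 [0.5402 0.2451 0.2091] F [ 0.02 -0.84 -0.59] gap 0.243 Rdev [-2.e-04 -1.e+00 -5.e-04]
frac [ 0.0051  0.0555 -0.0015] mm 11.141675773965575
t: 6.88
tcp_pos: [0.5401, 0.2452, 0.1982]
tcp_rot: [[0.935, -0.0, 0.355], [-0.355, -0.0, 0.935], [-0.0, -1.0, -0.0]]
contact_force: [-0.3, 0.3, -0.1]
finger_gap: 0.25
t 6.88 [0.5401 0.2452 0.1982] F [-0.28  0.25 -0.14] gap 0.25 Rdev [-1.e-04 -1.e+00 -2.e-04]
frac [ 0.0053  0.0011 -0.0018] mm 1.1337748261272553
```

View pics/s6c.png

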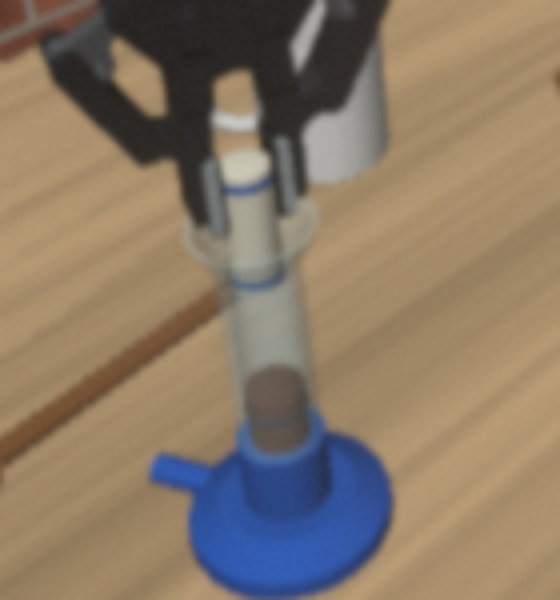

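The cartridge's end is in the bore (crop 257,280; tube edges about 220–300) with no contact force. Now release.

```bash

python3 -m inch '{"xyz":[[0,0,0],[0,0,0],[0,0,0],[0,0,0],[0,0,0],[0,-0.1,0],[0,-0.2,0],[0,-0.3,0],[0,-0.3,0],[0,-0.3,0]],"delta_rot":[[0,0,0],[0,0,0],[0,0,0],[0,0,0],[0,0,0],[0,0,0],[0,0,0],[0,0,0],[0,0,0],[0,0,0]],"gripper":[-1,-1,-1,-1,-1,-1,-1,-1,-1,-1]}' 30
python3 -c "
from h import *
st();go(.5655,-.2795,.26)
snap('side','s7')
a=cv2.imread('pics/s7.png');cv2.imwrite('pics/s7c.png',cv2.resize(a[205:355,100:240],None,fx=4,fy=4))"
```

```text
t: 7.77
tcp_pos: [0.5407, 0.2454, 0.2594]
tcp_rot: [[0.935, 0.002, 0.355], [-0.355, 0.001, 0.935], [0.001, -1.0, 0.002]]
contact_force: [0.0, 0.0, 0.1]
finger_gap: 0.997
t 7.77 [0.5407 0.2454 0.2594] F [0.02 0.03 0.09] gap 0.997 Rdev [ 0.0012 -1.      0.0018]
frac [ 1.0474 -0.0062 -2.4097] mm 525.497190191047
```

View pics/s7c.png

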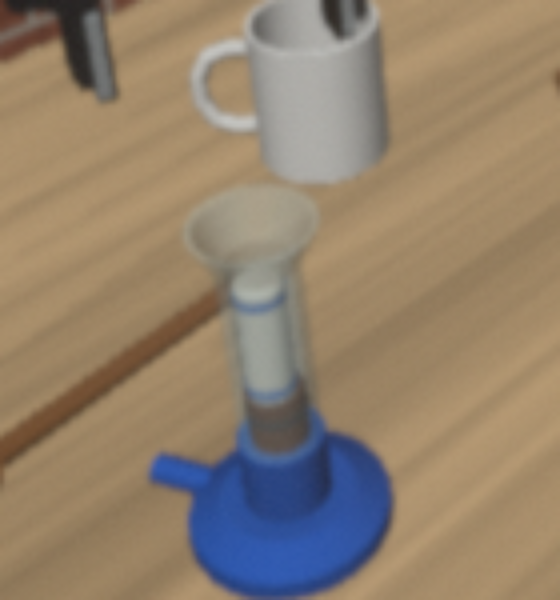

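The cartridge rests in the tube on the brown one (top at crop 260,280, bottom 272,395). Now over to the rod.

```bash

python3 -m inch '{"xyz":[[0.35,0,-0.8],[0.35,0,-0.8],[0.35,0,-0.8],[0.35,0,-0.8],[0.35,0,-0.8]],"delta_rot":[[0,0,0],[0,0,0],[0,0,0],[0,0,0],[0,0,0]],"gripper":[-1,-1,-1,-1,-1]}' 30
python3 -m inch '{"xyz":[[0.35,0,-0.8],[0.35,0,-0.8],[0.35,0,-0.8],[0.35,0,-0.8],[0.35,0,-0.8]],"delta_rot":[[0,0,0],[0,0,0],[0,0,0],[0,0,0],[0,0,0]],"gripper":[-1,-1,-1,-1,-1]}' 30
python3 -m inch '{"xyz":[[0.35,0,-0.8],[0.35,0,-0.8],[0.35,0,-0.8],[0.35,0,-0.8],[0.35,0,-0.8],[0.35,0,-0.8],[0.35,0,-0.8],[0.35,0,-0.8]],"delta_rot":[[0,0,0],[0,0,0],[0,0,0],[0,0,0],[0,0,0],[0,0,0],[0,0,0],[0,0,0]],"gripper":[-1,-1,-1,-1,-1,-1,-1,-1]}' 30
python3 -c "
from h import *
st();go(.5655,-.2795,.126)
snap('side','s8');snap('top','t8')
a=cv2.imread('pics/s8.png');cv2.imwrite('pics/s8c.png',cv2.resize(a[110:260,240:400],None,fx=4,fy=4))
p=np.array(state()['tcp_pos']);print(proj('side',[p]),proj('side',[.5655,-.2795,.155]))"
```

```text
t: 8.23
tcp_pos: [0.5485, 0.0622, 0.2578]
tcp_rot: [[0.932, -0.001, 0.363], [-0.363, -0.003, 0.932], [0.0, -1.0, -0.003]]
contact_force: [-0.5, -1.2, 0.0]
finger_gap: 1.002
t: 8.65
tcp_pos: [0.556, -0.1117, 0.2579]
tcp_rot: [[0.932, -0.001, 0.363], [-0.363, -0.003, 0.932], [0.0, -1.0, -0.003]]
contact_force: [-1.0, -1.4, 1.1]
finger_gap: 1.001
t: 9.32
tcp_pos: [0.5664, -0.2765, 0.2575]
tcp_rot: [[0.935, -0.001, 0.354], [-0.354, 0.001, 0.935], [-0.001, -1.0, 0.001]]
contact_force: [0.4, 0.1, -0.0]
finger_gap: 1.0
t 9.32 [ 0.5664 -0.2765  0.2575] F [ 0.4   0.12 -0.02] gap 1.0 Rdev [-1.4e-03 -1.0e+00  5.0e-04]
frac [ 0.0018  0.6574 -0.016 ] mm 131.51168821246327
[[321.99768459 125.21481268]] [[319.81494965 163.45140174]]
```

View pics/s8c.png

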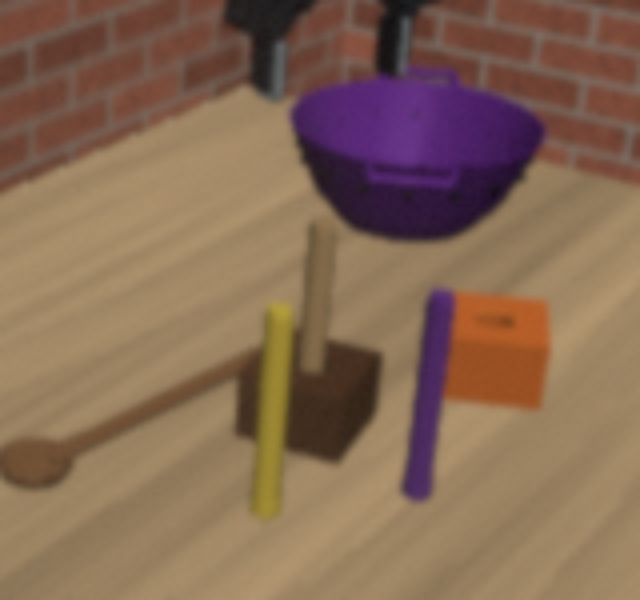

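```bash

python3 -m inch '{"xyz":[[0,0.15,-0.016],[0,0.3,-0.016],[0,0.45,-0.016],[0,0.6,-0.016],[0,0.66,-0.016],[0,0.66,-0.016],[0,0.66,-0.016]],"delta_rot":[[0,0,0],[0,0,0],[0,0,0],[0,0,0],[0,0,0],[0,0,0],[0,0,0]],"gripper":[-1,-1,-1,-1,-1,-1,-1]}' 30
python3 -c "
from h import *
st()"
python3 -m inch '{"xyz":[[0,0,0],[0,0,0],[0,0,0],[0,0,0],[0,0,0],[0,0,0],[0,0,0],[0,0,0],[0,0,0]],"delta_rot":[[0,0,0],[0,0,0],[0,0,0],[0,0,0],[0,0,0],[0,0,0],[0,0,0],[0,0,0],[0,0,0]],"gripper":[1,1,1,1,1,1,1,1,1]}' 100
python3 -c "
from h import *
st();print(np.array(state()['wrist_torque']).round(2))
snap('side','s9');snap('top','t9')
a=cv2.imread('pics/s9.png');cv2.imwrite('pics/s9c.png',cv2.resize(a[110:260,240:400],None,fx=4,fy=4))"
```

```text
t: 10.0
tcp_pos: [0.5654, -0.2806, 0.127]
tcp_rot: [[0.935, -0.0, 0.354], [-0.354, -0.0, 0.935], [-0.0, -1.0, -0.0]]
contact_force: [-0.1, -0.2, 0.6]
finger_gap: 1.0
t 10.0 [ 0.5654 -0.2806  0.127 ] F [-0.11 -0.23  0.59] gap 1.0 Rdev [-1.e-04 -1.e+00 -1.e-04]
t: 10.75
tcp_pos: [0.5654, -0.2811, 0.127]
tcp_rot: [[0.935, 0.001, 0.355], [-0.355, -0.0, 0.935], [0.001, -1.0, 0.0]]
contact_force: [-0.3, 1.7, 6.4]
finger_gap: 0.19
t 10.75 [ 0.5654 -0.2811  0.127 ] F [-0.33  1.74  6.43] gap 0.19 Rdev [ 9.e-04 -1.e+00  3.e-04]
[ 0.31  0.17 -0.03]
```

View pics/s9c.png

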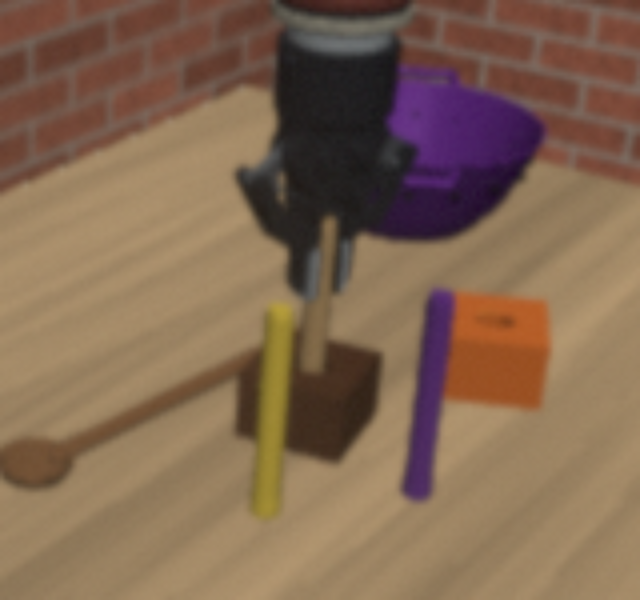

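```bash

python3 -m inch '{"xyz":[[0,-0.05,0],[0,-0.15,0],[0,-0.3,0],[0,-0.45,0],[0,-0.6,0],[0,-0.75,0],[0,-0.9,0],[0,-0.96,0],[0,-0.96,0],[0,-0.96,0],[0,-0.96,0]],"delta_rot":[[0,0,0],[0,0,0],[0,0,0],[0,0,0],[0,0,0],[0,0,0],[0,0,0],[0,0,0],[0,0,0],[0,0,0],[0,0,0]],"gripper":[1,1,1,1,1,1,1,1,1,1,1]}' 100
python3 -c "
from h import *
st();go(.541,.2445,.32)
snap('side','s10')
a=cv2.imread('pics/s10.png');cv2.imwrite('pics/s10c.png',cv2.resize(a[60:260,240:400],None,fx=3,fy=3))
p=np.array(state()['tcp_pos']);print(proj('side',[p-[0,0,.117+.0],p+[0,0,.028]]))"
```

```text
t: 11.77
tcp_pos: [0.5646, -0.2807, 0.3169]
tcp_rot: [[0.935, -0.002, 0.355], [-0.355, 0.001, 0.935], [-0.002, -1.0, -0.0]]
contact_force: [-0.7, 0.3, -0.8]
finger_gap: 0.188
t 11.77 [ 0.5646 -0.2807  0.3169] F [-0.72  0.33 -0.84] gap 0.188 Rdev [-0.002 -1.    -0.   ]
frac [-1.0421 -0.0135  2.4132] mm 525.7326658785726
[[321.78185109 147.20518142]
 [326.78639365  89.41190428]]
```

View pics/s10c.png

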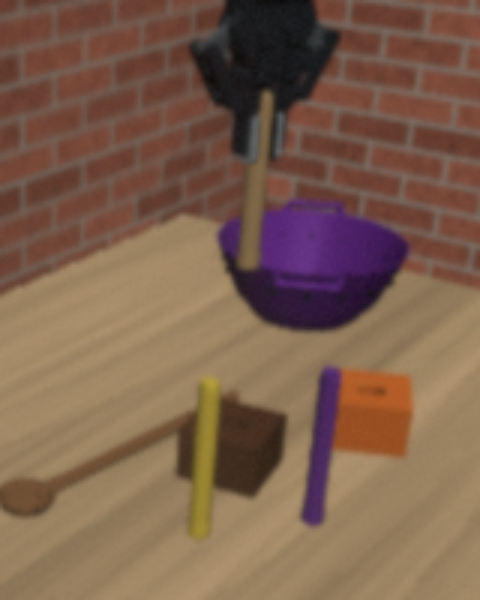

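```bash

python3 -m inch '{"xyz":[[-0.03,0,0.07],[-0.09,0,0.2],[-0.15,0,0.35],[-0.22,0,0.51],[-0.28,0,0.66],[-0.345,0,0.8]],"delta_rot":[[0,0,0],[0,0,0],[0,0,0],[0,0,0],[0,0,0],[0,0,0]],"gripper":[1,1,1,1,1,1]}' 100
python3 -m inch '{"xyz":[[-0.065,0,0.15],[-0.13,0,0.3],[-0.195,0,0.45],[-0.26,0,0.6],[-0.31,0,0.72],[-0.345,0,0.8]],"delta_rot":[[0,0,0],[0,0,0],[0,0,0],[0,0,0],[0,0,0],[0,0,0]],"gripper":[1,1,1,1,1,1]}' 100
python3 -m inch '{"xyz":[[-0.05,0,0.1],[-0.11,0,0.25],[-0.17,0,0.4],[-0.23,0,0.54],[-0.28,0,0.66],[-0.32,0,0.75],[-0.345,0,0.8],[-0.345,0,0.8],[-0.345,0,0.8],[-0.345,0,0.8]],"delta_rot":[[0,0,0],[0,0,0],[0,0,0],[0,0,0],[0,0,0],[0,0,0],[0,0,0],[0,0,0],[0,0,0],[0,0,0]],"gripper":[1,1,1,1,1,1,1,1,1,1]}' 100
python3 -c "
from h import *
st();go(.541,.2445,.32)
snap('side','s11');snap('top','t11')
a=cv2.imread('pics/s11.png');cv2.imwrite('pics/s11c.png',cv2.resize(a[155:355,90:250],None,fx=3,fy=3))
p=np.array(state()['tcp_pos']);print(proj('side',[p-[0,0,.117+.0],p+[0,0,.028]]),proj('side',[.541,.2445,.17]))"
```

```text
t: 12.32
tcp_pos: [0.5567, -0.1048, 0.3169]
tcp_rot: [[0.935, -0.002, 0.354], [-0.354, -0.0, 0.935], [-0.002, -1.0, -0.001]]
contact_force: [0.7, -0.1, -0.7]
finger_gap: 0.187
t: 12.82
tcp_pos: [0.5485, 0.0707, 0.3167]
tcp_rot: [[0.936, -0.003, 0.352], [-0.352, -0.0, 0.936], [-0.002, -1.0, -0.001]]
contact_force: [-0.0, 0.6, -0.7]
finger_gap: 0.186
t: 13.65
tcp_pos: [0.5423, 0.2391, 0.3181]
tcp_rot: [[0.934, -0.0, 0.357], [-0.357, -0.001, 0.934], [0.0, -1.0, -0.001]]
contact_force: [-0.7, 0.4, -0.7]
finger_gap: 0.19
t 13.65 [0.5423 0.2391 0.3181] F [-0.71  0.41 -0.68] gap 0.19 Rdev [ 2.0e-04 -1.0e+00 -1.1e-03]
frac [-0.0156 -0.0097  0.023 ] mm 5.88615191941542
[[161.80664104 240.55323452]
 [150.28051536 156.76677769]] [[161.89598059 258.1781773 ]]
```

View pics/s11c.png

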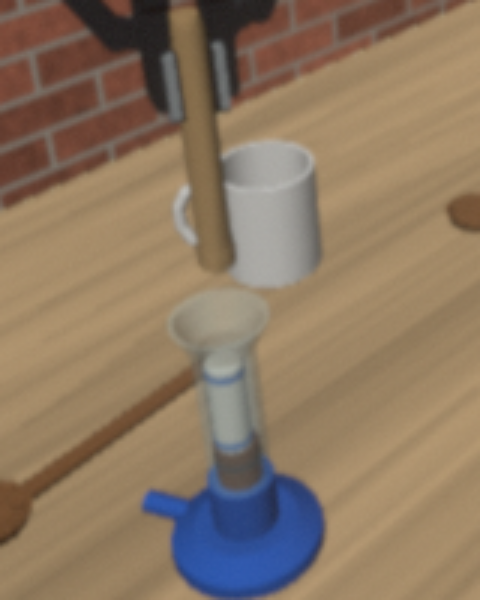

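View pics/t11.png

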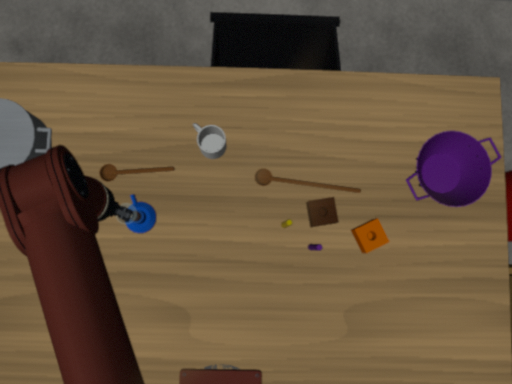

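```bash

python3 -m inch '{"xyz":[[-0.01,0,0.015],[-0.015,0,0.023],[-0.015,0.04,0.023],[-0.015,0.08,0.023],[-0.015,0.12,0.023],[-0.015,0.16,0.023],[-0.015,0.18,0.023],[-0.015,0.18,0.023],[-0.015,0.18,0.023],[-0.015,0.18,0.023]],"delta_rot":[[0,0,0],[0,0,0],[0,0,0],[0,0,0],[0,0,0],[0,0,0],[0,0,0],[0,0,0],[0,0,0],[0,0,0]],"gripper":[1,1,1,1,1,1,1,1,1,1]}' 100
python3 -c "
from h import *
st();go(.541,.2445,.27)
snap('side','s12')
a=cv2.imread('pics/s12.png');cv2.imwrite('pics/s12c.png',cv2.resize(a[205:355,90:250],None,fx=4,fy=4))"
```

```text
t: 14.58
tcp_pos: [0.5409, 0.2466, 0.2826]
tcp_rot: [[0.935, 0.0, 0.355], [-0.355, 0.0, 0.935], [0.0, -1.0, 0.0]]
contact_force: [0.3, 0.1, -1.0]
finger_gap: 0.185
t 14.58 [0.5409 0.2466 0.2826] F [ 0.28  0.14 -1.02] gap 0.185 Rdev [ 3.e-04 -1.e+00  3.e-04]
frac [ 0.0043  0.0631 -0.0094] mm 12.792258954801541
```

View pics/s12c.png

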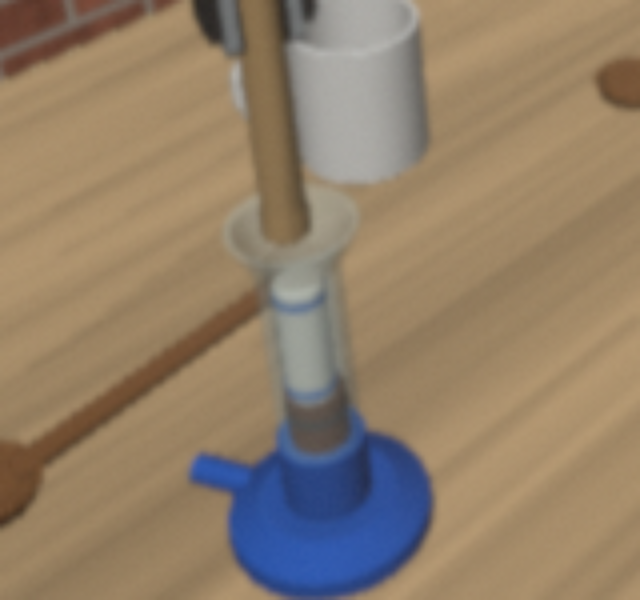

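```bash

python3 -m inch '{"xyz":[[0,0.01,-0.01],[0,0.02,-0.01],[0,0.03,-0.01],[0,0.04,-0.01],[0,0.04,-0.01],[0,0.04,-0.01]],"delta_rot":[[0,0,0],[0,0,0],[0,0,0],[0,0,0],[0,0,0],[0,0,0]],"gripper":[1,1,1,1,1,1]}' 100
python3 -m inch '{"xyz":[[0,0.007,0],[0,0.014,0],[0,0.021,0],[0,0.028,0],[0,0.028,0]],"delta_rot":[[0,0,0],[0,0,0],[0,0,0],[0,0,0],[0,0,0]],"gripper":[1,1,1,1,1]}' 100
```

```text
t: 15.13
tcp_pos: [0.5399, 0.2447, 0.2741]
tcp_rot: [[0.935, -0.0, 0.355], [-0.355, -0.0, 0.935], [-0.0, -1.0, -0.0]]
contact_force: [0.8, -0.7, -0.3]
finger_gap: 0.188
t: 15.55
tcp_pos: [0.5399, 0.2446, 0.2683]
tcp_rot: [[0.935, -0.0, 0.355], [-0.355, -0.0, 0.935], [-0.0, -1.0, -0.0]]
contact_force: [0.4, -0.3, -0.7]
finger_gap: 0.189
```

```bash

python3 -m inch '{"xyz":[[0,0.005,0],[0,0.01,0],[0,0.015,0],[0,0.02,0]],"delta_rot":[[0,0,0],[0,0,0],[0,0,0],[0,0,0]],"gripper":[1,1,1,1]}' 100
python3 -m inch '{"xyz":[[0,0.005,0],[0,0.01,0],[0,0.015,0],[0,0.02,0]],"delta_rot":[[0,0,0],[0,0,0],[0,0,0],[0,0,0]],"gripper":[1,1,1,1]}' 100
```

```text
t: 15.88
tcp_pos: [0.54, 0.2446, 0.2646]
tcp_rot: [[0.935, -0.0, 0.355], [-0.355, -0.0, 0.935], [-0.0, -1.0, -0.0]]
contact_force: [0.5, 0.6, -0.5]
finger_gap: 0.189
t: 16.22
tcp_pos: [0.54, 0.2447, 0.2606]
tcp_rot: [[0.935, 0.0, 0.355], [-0.355, -0.0, 0.935], [0.0, -1.0, -0.0]]
contact_force: [0.2, 0.0, -0.8]
finger_gap: 0.186
```

```bash

python3 -m inch '{"xyz":[[0,0.005,0],[0,0.01,0],[0,0.01,0]],"delta_rot":[[0,0,0],[0,0,0],[0,0,0]],"gripper":[1,1,1]}' 100
python3 -c "
from h import *
st();
snap('side','s13')
a=cv2.imread('pics/s13.png');cv2.imwrite('pics/s13c.png',cv2.resize(a[205:355,90:250],None,fx=4,fy=4))"
```

```text
t: 16.47
tcp_pos: [0.54, 0.2446, 0.2586]
tcp_rot: [[0.935, -0.0, 0.355], [-0.355, -0.0, 0.935], [0.0, -1.0, -0.0]]
contact_force: [-0.5, 0.2, -0.5]
finger_gap: 0.19
t 16.47 [0.54   0.2446 0.2586] F [-0.51  0.25 -0.5 ] gap 0.19 Rdev [ 0.e+00 -1.e+00 -1.e-04]
```

View pics/s13c.png

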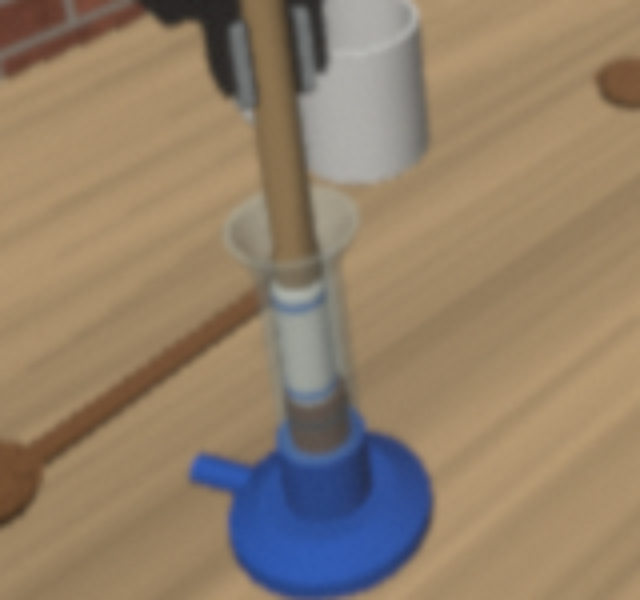

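The foot is about to touch the cartridge top (crop 298,285). Continuing in small steps while watching the force.

```bash

for i in 1; do python3 -m inch '{"xyz":[[0,0.004,0],[0,0.008,0],[0,0.012,0]],"delta_rot":[[0,0,0],[0,0,0],[0,0,0]],"gripper":[1,1,1]}' 100 | sed -n '1,2p;4p'; done
python3 -m inch '{"xyz":[[0,0.004,0],[0,0.008,0],[0,0.012,0]],"delta_rot":[[0,0,0],[0,0,0],[0,0,0]],"gripper":[1,1,1]}' 100 | sed -n '1,2p;4p'
python3 -m inch '{"xyz":[[0,0.003,0],[0,0.006,0],[0,0.009,0]],"delta_rot":[[0,0,0],[0,0,0],[0,0,0]],"gripper":[1,1,1]}' 100 | sed -n '1,2p;4p'
```

```text
t: 16.77
tcp_pos: [0.5404, 0.2448, 0.2571]
contact_force: [-0.6, 0.2, 5.9]
t: 17.02
tcp_pos: [0.5404, 0.2448, 0.2548]
contact_force: [-0.4, -0.9, 5.2]
t: 17.27
tcp_pos: [0.5404, 0.2448, 0.253]
contact_force: [-0.9, -1.0, 6.2]
```

```bash

python3 -m inch '{"xyz":[[0,0.004,0],[0,0.008,0],[0,0.012,0],[0,0.016,0],[0,0.02,0]],"delta_rot":[[0,0,0],[0,0,0],[0,0,0],[0,0,0],[0,0,0]],"gripper":[1,1,1,1,1]}' 100 | sed -n '1,2p;4p'
python3 -m inch '{"xyz":[[0,0.003,0],[0,0.006,0],[0,0.009,0],[0,0.012,0]],"delta_rot":[[0,0,0],[0,0,0],[0,0,0],[0,0,0]],"gripper":[1,1,1,1]}' 100 | sed -n '1,2p;4p'
```

```text
t: 17.68
tcp_pos: [0.5404, 0.2448, 0.2489]
contact_force: [0.2, -0.6, 5.3]
t: 18.02
tcp_pos: [0.5404, 0.2447, 0.2465]
contact_force: [-0.9, 0.1, 6.2]
```

Now 0.5 mm per row, two rows per call.

```bash

python3 -m inch '{"xyz":[[0,0.0025,0],[0,0.005,0],[0,0.0075,0]],"delta_rot":[[0,0,0],[0,0,0],[0,0,0]],"gripper":[1,1,1]}' 100 | sed -n '1,2p;4p'

```

```text
t: 18.27
tcp_pos: [0.5404, 0.2447, 0.2451]
contact_force: [-0.5, -0.1, 5.0]
```

```bash

python3 -m inch '{"xyz":[[0,0.0025,0],[0,0.005,0]],"delta_rot":[[0,0,0],[0,0,0]],"gripper":[1,1]}' 100 | sed -n '1,2p;4p'

```

```text
t: 18.43
tcp_pos: [0.5404, 0.2447, 0.244]
contact_force: [-0.8, -0.7, 5.7]
```

```bash

python3 -m inch '{"xyz":[[0,0.0025,0],[0,0.005,0]],"delta_rot":[[0,0,0],[0,0,0]],"gripper":[1,1]}' 100 | sed -n '1,2p;4p'

```

```text
t: 18.6
tcp_pos: [0.5404, 0.2447, 0.243]
contact_force: [-0.6, -0.1, 5.0]
```

```bash

python3 -m inch '{"xyz":[[0,0.0025,0],[0,0.005,0]],"delta_rot":[[0,0,0],[0,0,0]],"gripper":[1,1]}' 100 | sed -n '1,2p;4p'

```

```text
t: 18.77
tcp_pos: [0.5405, 0.2448, 0.2422]
contact_force: [-1.1, -0.4, 9.1]
```

```bash

python3 -m inch '{"xyz":[[0,0,0],[0,0,0]],"delta_rot":[[0,0,0],[0,0,0]],"gripper":[1,1]}' 100 | sed -n '1,2p;4p'

```

```text
t: 18.93
tcp_pos: [0.5405, 0.2448, 0.2423]
contact_force: [-1.0, 0.0, 6.3]
```

```bash

python3 -m inch '{"xyz":[[0,0.002,0],[0,0.004,0]],"delta_rot":[[0,0,0],[0,0,0]],"gripper":[1,1]}' 100 | sed -n '1,2p;4p'

```

```text
t: 19.1
tcp_pos: [0.5407, 0.2449, 0.2419]
contact_force: [-1.6, -0.2, 10.4]
```

```bash

python3 -m inch '{"xyz":[[0,0.001,0],[0,0.002,0]],"delta_rot":[[0,0,0],[0,0,0]],"gripper":[1,1]}' 100 | sed -n '1,2p;4p'

```

```text
t: 19.27
tcp_pos: [0.5408, 0.2449, 0.2418]
contact_force: [-0.0, -1.4, 11.1]
```

```bash

python3 -m inch '{"xyz":[[0,0.001,0],[0,0.001,0]],"delta_rot":[[0,0,0],[0,0,0]],"gripper":[1,1]}' 100 | sed -n '1,2p;4p'

```

```text
t: 19.43
tcp_pos: [0.5409, 0.2449, 0.2418]
contact_force: [-1.2, -0.9, 12.7]
```

```bash

python3 -m inch '{"xyz":[[0,0.001,0],[0,0.002,0],[0,0.002,0]],"delta_rot":[[0,0,0],[0,0,0],[0,0,0]],"gripper":[1,1,1]}' 100 | sed -n '1,2p;4p'

```

```text
t: 19.68
tcp_pos: [0.541, 0.2449, 0.2416]
contact_force: [-1.4, -0.2, 12.2]
```

```bash

python3 -m inch '{"xyz":[[0,0,0],[0,0,0]],"delta_rot":[[0,0,0],[0,0,0]],"gripper":[1,1]}' 100 | sed -n '1,2p;4p'

```

```text
t: 19.85
tcp_pos: [0.541, 0.2449, 0.2416]
contact_force: [-1.2, -1.5, 13.2]
```

```bash

python3 -m inch '{"xyz":[[0,0.001,0],[0,0.002,0],[0,0.002,0],[0,0.002,0]],"delta_rot":[[0,0,0],[0,0,0],[0,0,0],[0,0,0]],"gripper":[1,1,1,1]}' 100 | sed -n '1,2p;4p'
python3 -m inch '{"xyz":[[0,0,0],[0,0,0],[0,0,0]],"delta_rot":[[0,0,0],[0,0,0],[0,0,0]],"gripper":[1,1,1]}' 100 | sed -n '1,2p;4p'
python3 -m inch '{"xyz":[[0,0,0],[0,0,0],[0,0,0]],"delta_rot":[[0,0,0],[0,0,0],[0,0,0]],"gripper":[1,1,1]}' 100 | sed -n '1,2p;4p'
python3 -c "
from h import *
snap('side','s14')
a=cv2.imread('pics/s14.png');cv2.imwrite('pics/s14c.png',cv2.resize(a[205:355,90:250],None,fx=4,fy=4))"
```

```text
t: 20.18
tcp_pos: [0.5411, 0.245, 0.2414]
contact_force: [-1.3, -0.9, 15.5]
t: 20.43
tcp_pos: [0.5411, 0.245, 0.2415]
contact_force: [-1.2, -0.9, 15.4]
t: 20.68
tcp_pos: [0.5411, 0.245, 0.2414]
contact_force: [-2.2, -1.0, 14.4]
```

View pics/s14c.png

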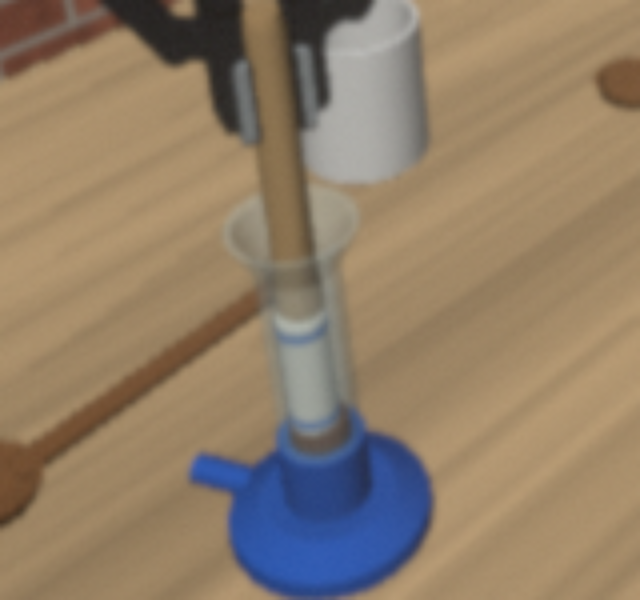

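The stack has bottomed out: the cartridge top is at crop 300,325 and the foot is about 45 mm below the mouth, within 38–50 mm. It held about 15 N. Now I withdraw.

```bash

python3 -m inch '{"xyz":[[0,-0.01,0],[0,-0.03,0],[0,-0.06,0],[0,-0.11,0],[0,-0.17,0],[0,-0.23,0],[0,-0.3,0],[0,-0.37,0],[0,-0.41,0],[0,-0.41,0],[0,-0.41,0]],"delta_rot":[[0,0,0],[0,0,0],[0,0,0],[0,0,0],[0,0,0],[0,0,0],[0,0,0],[0,0,0],[0,0,0],[0,0,0],[0,0,0]],"gripper":[1,1,1,1,1,1,1,1,1,1,1]}' 100
python3 -c "
from h import *
st();go(.5654,-.281,.32)
snap('side','s15')
a=cv2.imread('pics/s15.png');cv2.imwrite('pics/s15c.png',cv2.resize(a[155:355,90:250],None,fx=3,fy=3))"
```

```text
t: 21.65
tcp_pos: [0.5401, 0.2447, 0.3214]
tcp_rot: [[0.935, 0.001, 0.355], [-0.355, 0.0, 0.935], [0.0, -1.0, 0.001]]
contact_force: [0.5, 0.1, -0.5]
finger_gap: 0.186
t 21.65 [0.5401 0.2447 0.3214] F [ 0.54  0.13 -0.51] gap 0.186 Rdev [ 5.e-04 -1.e+00  7.e-04]
frac [ 1.051   0.0059 -2.4126] mm 526.3211446278937
```

View pics/s15c.png

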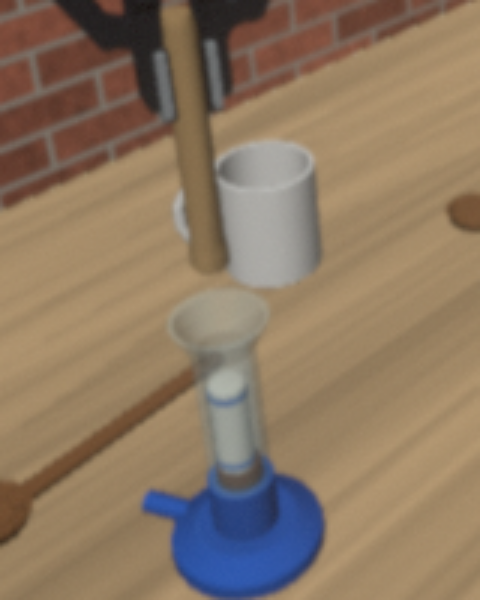

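The cartridge stays packed (top at crop 227,380) and the rod came out cleanly, foot at crop 208,265. Back to the holder.

```bash

python3 -m inch '{"xyz":[[0.03,0,-0.07],[0.09,0,-0.2],[0.15,0,-0.35],[0.22,0,-0.51],[0.28,0,-0.66],[0.35,0,-0.8]],"delta_rot":[[0,0,0],[0,0,0],[0,0,0],[0,0,0],[0,0,0],[0,0,0]],"gripper":[1,1,1,1,1,1]}' 100 | head -2
python3 -m inch '{"xyz":[[0.065,0,-0.15],[0.13,0,-0.3],[0.195,0,-0.45],[0.26,0,-0.6],[0.31,0,-0.72],[0.35,0,-0.8]],"delta_rot":[[0,0,0],[0,0,0],[0,0,0],[0,0,0],[0,0,0],[0,0,0]],"gripper":[1,1,1,1,1,1]}' 100 | head -2
python3 -m inch '{"xyz":[[0.05,0,-0.1],[0.11,0,-0.25],[0.17,0,-0.4],[0.23,0,-0.54],[0.28,0,-0.66],[0.32,0,-0.75],[0.35,0,-0.805],[0.35,0,-0.805],[0.35,0,-0.805],[0.35,0,-0.805]],"delta_rot":[[0,0,0],[0,0,0],[0,0,0],[0,0,0],[0,0,0],[0,0,0],[0,0,0],[0,0,0],[0,0,0],[0,0,0]],"gripper":[1,1,1,1,1,1,1,1,1,1]}' 100 | head -2
python3 -c "
from h import *
st();go(.5654,-.281,.127)
snap('side','s16')
a=cv2.imread('pics/s16.png');cv2.imwrite('pics/s16c.png',cv2.resize(a[60:260,240:400],None,fx=3,fy=3))"
```

```text
t: 22.2
tcp_pos: [0.5478, 0.0674, 0.3203]
t: 22.7
tcp_pos: [0.5559, -0.1085, 0.3205]
t: 23.53
tcp_pos: [0.5654, -0.2789, 0.3205]
t 23.53 [ 0.5654 -0.2789  0.3205] F [ 0.35  0.68 -0.37] gap 0.182 Rdev [-1.e-03 -1.e+00  3.e-04]
frac [ 0.0049  0.9675 -0.01  ] mm 193.51822428444288
```

View pics/s16c.png

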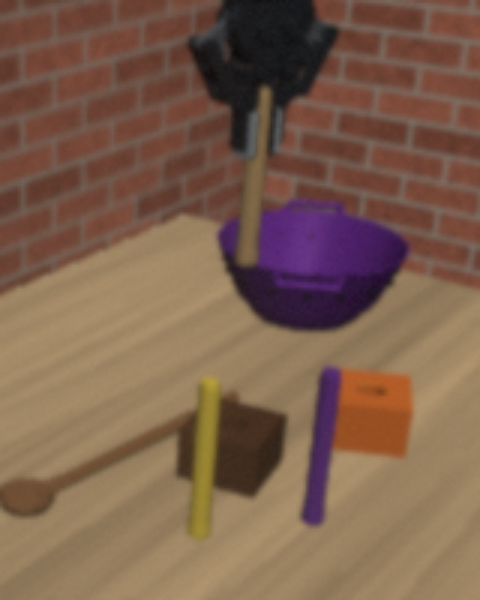

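```bash

python3 -m inch '{"xyz":[[0.002,0.06,-0.005],[0.004,0.17,-0.008],[0.004,0.3,-0.008],[0.004,0.43,-0.008],[0.004,0.55,-0.008],[0.004,0.65,-0.008],[0.004,0.7,-0.008],[0.004,0.7,-0.008],[0.004,0.7,-0.008],[0.004,0.7,-0.008],[0.004,0.7,-0.008]],"delta_rot":[[0,0,0],[0,0,0],[0,0,0],[0,0,0],[0,0,0],[0,0,0],[0,0,0],[0,0,0],[0,0,0],[0,0,0],[0,0,0]],"gripper":[1,1,1,1,1,1,1,1,1,1,1]}' 100
python3 -c "
from h import *
st();go(.5654,-.281,.127)
snap('side','s17')
a=cv2.imread('pics/s17.png');cv2.imwrite('pics/s17c.png',cv2.resize(a[110:260,240:400],None,fx=4,fy=4))"
```

```text
t: 24.5
tcp_pos: [0.5664, -0.2817, 0.1825]
tcp_rot: [[0.935, 0.002, 0.355], [-0.355, -0.001, 0.935], [0.002, -1.0, 0.0]]
contact_force: [-0.6, -0.0, 0.2]
finger_gap: 0.186
t 24.5 [ 0.5664 -0.2817  0.1825] F [-0.61 -0.02  0.17] gap 0.186 Rdev [ 2.2e-03 -1.0e+00  1.0e-04]
frac [-0.0067  0.2775  0.0013] mm 55.515578079920104
```

View pics/s17c.png

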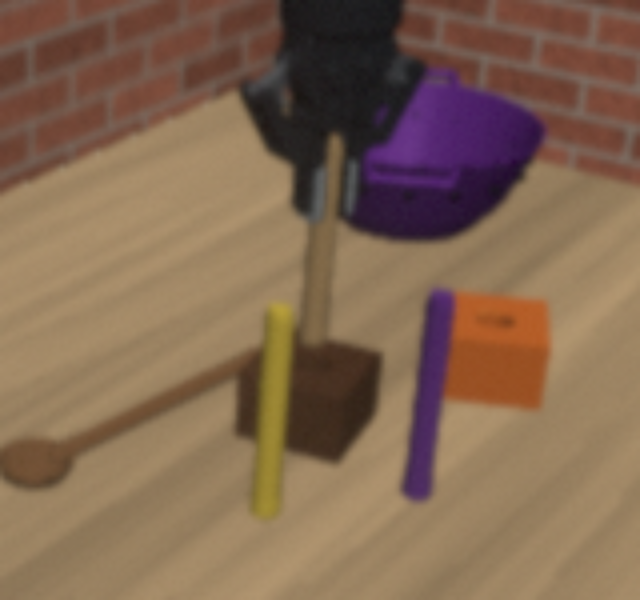

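```bash

python3 -m inch '{"xyz":[[-0.005,0,0],[-0.006,0.03,0],[-0.006,0.06,0],[-0.006,0.09,0],[-0.006,0.12,0],[-0.006,0.12,0],[-0.006,0.12,0]],"delta_rot":[[0,0,0],[0,0,0],[0,0,0],[0,0,0],[0,0,0],[0,0,0],[0,0,0]],"gripper":[1,1,1,1,1,1,1]}' 100
python3 -c "
from h import *
go(.5654,-.281,.127)"
```

```text
t: 25.13
tcp_pos: [0.5644, -0.2808, 0.1564]
tcp_rot: [[0.935, -0.001, 0.355], [-0.355, 0.0, 0.935], [-0.001, -1.0, -0.0]]
contact_force: [0.4, 0.8, -0.4]
finger_gap: 0.182
frac [0.0054 0.1469 0.0009] mm 29.396892952269013
```

```bash

python3 -m inch '{"xyz":[[0.003,0.03,0],[0.004,0.06,0],[0.004,0.09,0],[0.004,0.115,0],[0.004,0.13,0],[0.004,0.138,0],[0.004,0.138,0],[0.004,0.138,0]],"delta_rot":[[0,0,0],[0,0,0],[0,0,0],[0,0,0],[0,0,0],[0,0,0],[0,0,0],[0,0,0]],"gripper":[1,1,1,1,1,1,1,1]}' 100
python3 -c "
from h import *
go(.5654,-.281,.127)"
```

```text
t: 25.8
tcp_pos: [0.5654, -0.2813, 0.1295]
tcp_rot: [[0.935, 0.0, 0.355], [-0.355, -0.0, 0.935], [0.0, -1.0, -0.0]]
contact_force: [0.2, -0.9, -0.9]
finger_gap: 0.185
frac [-0.0007  0.0125  0.0013] mm 2.519823157240422
```

Lower the last 2 mm, release and retreat upward.

```bash

python3 -m inch '{"xyz":[[0,0.004,0],[0,0.007,0],[0,0.01,0],[0,0.01,0],[0,0.01,0]],"delta_rot":[[0,0,0],[0,0,0],[0,0,0],[0,0,0],[0,0,0]],"gripper":[1,1,1,1,1]}' 100
python3 -m inch '{"xyz":[[0,0,0],[0,0,0],[0,0,0],[0,0,0],[0,0,0],[0,0,0],[0,0,0],[0,0,0],[0,0,0]],"delta_rot":[[0,0,0],[0,0,0],[0,0,0],[0,0,0],[0,0,0],[0,0,0],[0,0,0],[0,0,0],[0,0,0]],"gripper":[-0.2,-0.5,-1,-1,-1,-1,-1,-1,-1]}' 30
python3 -m inch '{"xyz":[[0,-0.05,0],[0,-0.15,0],[0,-0.3,0],[0,-0.45,0],[0,-0.6,0],[0,-0.75,0],[0,-0.75,0],[0,-0.75,0]],"delta_rot":[[0,0,0],[0,0,0],[0,0,0],[0,0,0],[0,0,0],[0,0,0],[0,0,0],[0,0,0]],"gripper":[-1,-1,-1,-1,-1,-1,-1,-1]}' 30
python3 -c "
from h import *
st();
snap('side','s18');snap('top','t18')
a=cv2.imread('pics/s18.png');cv2.imwrite('pics/s18c.png',cv2.resize(a,(800,600)))
print(np.mean(abs(np.load('pics/s8.npz')['im'].astype(int)-a)[150:240,300:340]))"
```

```text
t: 26.22
tcp_pos: [0.5654, -0.2812, 0.1275]
tcp_rot: [[0.935, 0.0, 0.355], [-0.355, -0.0, 0.935], [0.0, -1.0, -0.0]]
contact_force: [-0.4, -0.5, -1.3]
finger_gap: 0.188
t: 26.97
tcp_pos: [0.5654, -0.2812, 0.1274]
tcp_rot: [[0.935, -0.0, 0.355], [-0.355, -0.0, 0.935], [-0.0, -1.0, -0.0]]
contact_force: [-0.4, 0.3, 0.0]
finger_gap: 1.003
t: 27.63
tcp_pos: [0.566, -0.2819, 0.28]
tcp_rot: [[0.935, 0.004, 0.355], [-0.355, -0.001, 0.935], [0.004, -1.0, 0.0]]
contact_force: [-0.1, 0.0, -0.9]
finger_gap: 1.003
t 27.63 [ 0.566  -0.2819  0.28  ] F [-0.15  0.01 -0.9 ] gap 1.003 Rdev [ 4.e-03 -1.e+00  3.e-04]
1.2485185185185186
```

View pics/s18c.png

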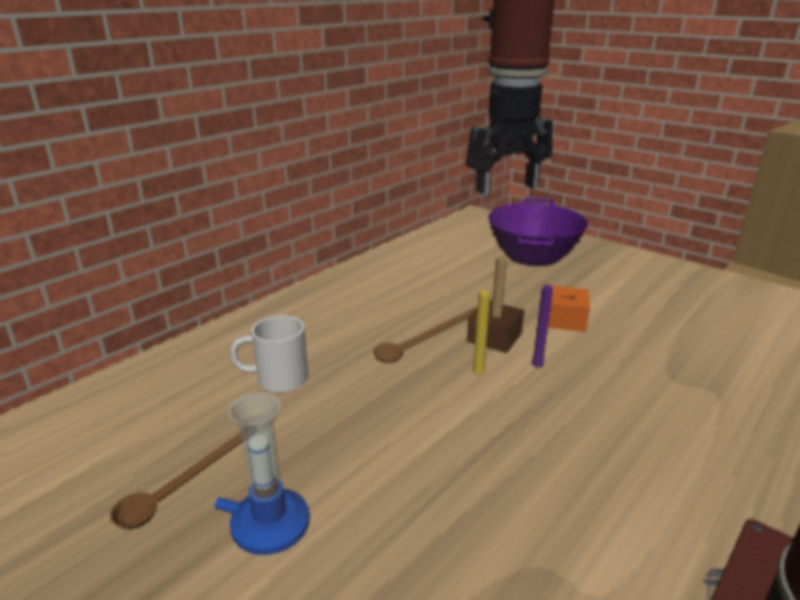

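View pics/t18.png

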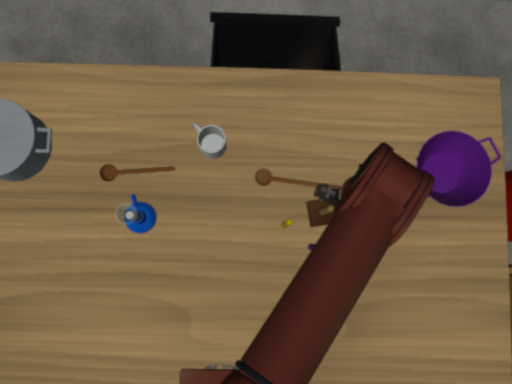

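The rod stands in the dark holder (side 800x600 view: 500,285), unchanged against the picture taken before the grasp. The cartridge is packed in the tube (260,460), and the mug and spoons are where they were.

```bash
python3 -c "
from plant import finish_job
print(finish_job())"
```

```text
the job is handed in; nothing more can be done
None
```

The job is handed in, at about 28 s of the 72 s allowed. `finish_job()` reports no verdict, so what follows rests on my own checks.

- **Cartridge:** I dropped the white cartridge into the tube on top of the brown one. It went in with no contact force, and the picture afterwards showed it resting on the brown one.
- **Packing:** I pushed the stack down with the wooden rod; the force while sliding read about 6 N. It bottomed out with the foot about 45 mm below the mouth, within the 38–50 mm expected. The force then stayed above 11 N for over a second, the last half second of it at about 15 N. The highest force I read was 15.5 N, well under the 24 N limit.
- **Rod:** It is back in the dark wooden holder, let go and upright, and that patch of the picture matches the one taken before the grasp. The gripper is open and clear above it.
- **Bystanders:** In the final pictures the mug and both spoons look to be where they started. I did not measure their positions.

**Disagreement:** the side camera placed points about 1–2 pixels (roughly 3–5 mm) away from where the top camera and the arm's own position put them. I used the top camera for horizontal positions, and the fits at the tube and the holder bore that out.

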